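Tighten the nut of a free-spinning belt pulley on an inclined rig

ROBOT

A 6-joint arm with a two-finger parallel gripper is mounted at the origin on the work surface. World frame = base frame: x ahead of the robot, y to its left, z up, the work surface at z = 0. Lengths are in m, angles in degrees, forces in N, time in s.
With the tool pointing down it reaches from about 0.4 to 0.825 m from the base axis. Payload 7 kg.
Tool frame: the origin (TCP) lies at the very end of the fingers, on their centre line; the grasp point (between the pads) lies 19 mm behind it; z points along the fingers, y is the line along which they close (so a half turn about z gives the same grasp; the last joint's range is limited). The gripper opens to 88 mm and grips with 3 to 60 N. Pads are 19 mm wide; open, the fingers measure 130 mm over their backs; the gripper's body (78 mm by 193 mm) begins 47 mm behind the grasp point.
Start: joints at [-47.55, 20.546, 0.682, 0, -70.136, -16.507], TCP at [0.295, -0.607, 0.227] pointing down, gripper open.
Joint ranges: [-176.03, 176.03], [-82.01, 121.73], [-58.28, 71.71], [-173.87, 95.51], [-174.79, -0.11], [-173.66, 173.66]. Speed limits (degrees/s): [136.94, 136.94, 172.46, 180, 180, 180].

INTERFACE

Orientations are given as [roll, pitch, yaw] about the fixed x, y, z axes, in that order (R = Rz(yaw) Ry(pitch) Rx(roll)).
In Python, from plant import ctrl gives the robot as it stands.
- The arm moves only by the tool carry_out, never from a script. Its argument "deltas" is a list that holds one entry, the list of rows, each a list of 5 numbers: the shift along the tool's x, y, z scaled (see below), then the turn about the tool's z scaled (see below), then the opening, from -1 (shut) to 1 (fully open). A call has 1 to 5 rows; each row is the pose to reach, as a shift and turn from the pose commanded when the call began, along the tool's axes at that moment, turning the shorter way round; what a row does not reach only later rows make up. The controller multiplies each number of a shift by 20 cm and each number of a turn by 2 pi rad. A row lasts 1/10 s, in which the tool goes at most 50 mm and 8.59 degrees, less where a joint would pass 70% of its speed; a pose out of reach is approached as far as the arm can. A call with a number of a shift or a turn outside -1 to 1 is refused whole. A call with a gripper value outside its range is refused whole. The fingers move at their own pace and stop on an object; the grip force is fixed at half the most. Time passes only in rows, so rows that repeat a pose let the fingers close. It gives the time, the measured TCP pose, the force, the opening and the grip force at its end, in the units of the state.
- ctrl.get_obs(): the state, without advancing time (a new reading comes with each control period).
- ctrl.snapshot(name): name is "scene" or "top" or "wrist"; returns a dict with "color" (384x512x3 uint8, red, green, blue), "camera_matrix" (3x3 intrinsics, pixels), "R" (3x3) and "t" (3): a world point X has camera coordinates R X + t. Camera axes: x right, y down, z forward; pixel columns grow to the right and rows downward; lengths in m; the calibration is good to about 2 mm. A picture is of the moment at which its call begins. There is no depth.
- ctrl.close_job(): hands the job in; it is judged then, once.
Trained networks look in a picture, given as the dict that the camera call returned (one of the last four; its "shot" number tells which), for a name from the list of things; names that differ only in an ending like _2 or _b are one class to them, and where a whole thing is asked for, a point or a joint stands for the part that bears it (a point fixed in the world has none). Each returns a list of dicts, best first, with "p" (0 to 1); they miss things now and then, are a little off and sometimes report something else, mostly with a low value. They report only what shows in the picture. A call takes as long as a camera call.
- ctrl.search_frame(picture, name): "centre" ([column, row] in pixels, amid what is visible of it).
- ctrl.silhouettes(picture, name): "mask" (384x512 bool, what is visible of it) and "centre" ([column, row] in pixels, amid what is visible of it).
- ctrl.spot_point(picture, name): "centre" ([column, row] in pixels: a listed point, or the origin of a listed thing).
The state is a dict: "clock": time; "joint_pos": joint angles; "qvel": joint speeds; "tau": joint torques, N m; "tool_pos": TCP position; "orientation": TCP orientation; "force": force on the tool from outside, world axes, zero at the start; "moment": the same for the moment, N m; "opening": finger opening in m; "gripper_force": force on a finger pad.
Only numpy, scipy, OpenCV 4.12 (cv2) and the standard library are available. Lean on these libraries where they do the work, as an engineer would, in place of code of your own. Each camera call takes 0.05 s, during which the arm holds its last target. There are 200 camera calls.

TASK

Tighten the big hex nut on the belt pulley clockwise until it comes up against its stop, then let go and leave the pulley sprung back up. The pulley spins freely with the nut unless it is pushed down along its inclined shaft until the two pins under it stand between its spokes, so feel for that place and keep it pressed down while you turn. Leave the other things on the bench where they are.

Things in the scene. Friction and masses are not known exactly. Their poses are not given: they have to be found in the camera images.
- nut_mid (a point): centre (half-way up, on the axis) of the dark steel hex nut, 32 mm across flats, 30 mm tall. z axis: outward along the shaft, which leans 30 degrees from vertical. x axis: square to a flat; flats face every 60 degrees. Below it a neck of 25 mm diameter; the pulley's top face is 38 mm from this point along the shaft, so fingers may reach no deeper. A grip of 40 N or more can push and turn it.
- rig: grey steel stand fixed to the bench, base plate 200 x 160 x 12 mm; origin under the base's centre, z up. Its shaft leans 30 degrees toward its -x (at yaw 0 toward the robot, at yaw 90 degrees toward world -y). On the shaft rides an aluminium belt pulley, 110 mm diameter, 22 mm thick, with six spokes 18 mm wide, 60 degrees apart, and open windows between them; the hex nut stands on top of it.
- rig_pins (a point): fixed point on the shaft axis, level with the tips of the two steel pins (8 mm diameter, rounded tips) that stand on the rig's inclined plate under the pulley, 34 mm either side of the shaft along the rig's y. With the pulley up, its underside is 3 mm above the tips. Which way the spokes stand is not reported.
- press (a joint): how far pulley and nut are pushed down the shaft against a spring (m): 0 up, 0.008 fully down. Needs about 4 N at first, 10 N at the bottom. With a spoke over a pin it stops hard at about 0.003; turn the nut (the pulley goes along), 60 degrees at most, until a window comes over the pins (play about 8 degrees each way). From 0.005 on the pins hold the pulley. Let go, it springs back up.
- nut (a joint): angle of the nut relative to the pulley (rad), grows clockwise seen from above (tightening); starts between 0.3 and 1.6, hard stop at 3.6. It is stiff, about 0.22 N m: with the pulley up, or resting on top of its pins, nut and pulley just spin round together and this value does not change.
- spray_can: blue metal spray can, 54 mm diameter, 150 mm tall, standing; a bystander, origin under its centre
- grease_jar: white jar with black cap, 68 mm diameter, 80 mm tall, standing; a bystander, origin under its centre
- tape_roll: roll of black tape, 90 mm outside diameter, 25 mm tall, lying flat; a bystander, origin under its centre
- spanner: open-ended spanner lying flat; a bystander, origin under its centre
- paint_brush: brush lying flat; a bystander, origin under its centre
- tin: open steel cup, 80 mm diameter, 70 mm tall, standing; a bystander, origin under its centre
- wood_block: wooden block 90 x 60 x 40 mm; a bystander, origin under its centre

How it is judged:
By the outcome, as a careful person would: the job done as asked, in the order asked, and still so for the second after the job is handed in, with the robot touching nothing.
It also fails if it takes over 67 s, if anything falls off the work surface, if the arm or the gripper's body presses on something with over 40 N, if the wrist force passes 120 N, or if a joint passes its speed limit or range.

## Working session

There is one attempt and no reset: what is moved stays moved. The work goes in short steps, Python scripts to look and compute and a tool call to move; the robot and the scene stay as the last step left them, time stands still between calls to the robot, and variables do not carry over. Pictures are saved under pics/ and viewed, at most 10 in all, crops included, and the job is handed in when it is done.

Besides the shell and the picture viewer there is one more tool, called after ">>>" by a JSON object that holds its "op" and its "data", one argument or row to a line. carry_out: Moves the arm, as the interface text tells. Its arguments: {"type":"object","properties":{"deltas":{"type":"array"}},"required":["deltas"]}

```bash
mkdir -p pics; ls; cat > h.py <<'E'
import numpy as np, cv2
from plant import ctrl
from scipy.spatial.transform import Rotation as Rot
def tri(obs):
    A=[];b=[]
    for s,c in obs:
        K,R,t=[np.array(s[k]) for k in("camera_matrix","R","t")]
        P=K@np.c_[R,t]
        for i in(0,1):
            r=c[i]*P[2]-P[i]; r/=np.linalg.norm(r[:3]) ; A.append(r[:3]);b.append(-r[3])
    return np.linalg.lstsq(np.array(A),np.array(b),rcond=None)
def proj(s,X):
    K,R,t=[np.array(s[k]) for k in("camera_matrix","R","t")]
    x=K@(R@np.array(X)+t); return x[:2]/x[2]
def save(s,n): cv2.imwrite(n,np.array(s["color"])[:,:,::-1])
E
python3 - <<'E'
from h import *
np.set_printoptions(precision=4,suppress=True)
S={n:ctrl.snapshot(n) for n in("scene","top")}
save({"color":np.hstack([S["scene"]["color"],S["top"]["color"]])[:, :]},"pics/a_full.png")
cv2.imwrite("pics/a.png",cv2.resize(cv2.imread("pics/a_full.png"),(800,300),interpolation=cv2.INTER_AREA))
for n in("nut_mid","rig","rig_pins","spray_can","grease_jar","tin","tape_roll","wood_block"):
    o=[]
    for k,s in S.items():
        r=ctrl.spot_point(s,n)
        print(n,k,[(np.round(x["centre"],1),round(x["p"],2)) for x in r[:2]])
        if r:o.append((s,r[0]["centre"]))
    if len(o)==2: print("  ",*tri(o)[:2])
print(ctrl.get_obs())
E
```

```text
pics
nut_mid scene [(array([232. , 197.3]), 0.41)]
nut_mid top [(array([265. , 191.4]), 0.6), (array([207.8, 184.3]), 0.52)]
   [ 0.5581 -0.0601  0.1665] [0.]
rig scene [(array([244.5, 216.4]), 0.84), (array([276.8, 213.6]), 0.26)]
rig top [(array([248.3, 198.5]), 0.69)]
   [ 0.5627 -0.0124  0.013 ] [0.]
rig_pins scene [(array([241. , 207.9]), 0.62)]
rig_pins top [(array([254.1, 187.5]), 0.58), (array([388. , 237.8]), 0.36)]
   [ 0.5803 -0.0318  0.1055] [0.]
spray_can scene [(array([277.7, 211.5]), 0.72)]
spray_can top []
grease_jar scene [(array([250.4, 183.6]), 0.77), (array([220.1, 263. ]), 0.73)]
grease_jar top [(array([215.9, 240. ]), 0.55)]
   [0.4231 0.0969 0.007 ] [0.0002]
tin scene [(array([121.7, 245.3]), 0.56)]
tin top [(array([386.2, 239.8]), 0.64)]
   [ 0.4308 -0.4809  0.0126] [0.]
tape_roll scene [(array([219.7, 261.9]), 0.81)]
tape_roll top [(array([297. , 166.8]), 0.62), (array([253.5, 188.8]), 0.4)]
   [ 0.6805 -0.1875 -0.0156] [0.]
wood_block scene [(array([334.6, 152.3]), 0.65)]
wood_block top [(array([ 87.6, 227.8]), 0.58)]
   [ 0.4573  0.53   -0.0117] [0.0002]
{'clock': 0.9, 'joint_pos': array([-47.5475,  20.544 ,   0.6809,  -0.0003, -70.1365, -16.5059]), 'qvel': array([ 0.0621,  0.0257,  0.1136,  0.0538, -0.0139, -0.1415]), 'tau': array([ -0.    , -58.235 ,  29.3301,   7.0025,   0.0126,  -0.    ]), 'tool_pos': array([ 0.2953, -0.6069,  0.2266]), 'orientation': array([-179.9996,    0.0004, -154.0536]), 'force': array([-0.547 ,  0.1032,  0.9867]), 'moment': array([ 0.0123, -0.0145,  0.0315]), 'gripper_force': 0.0, 'opening': 0.08759610458118484}
```

View pics/a.png

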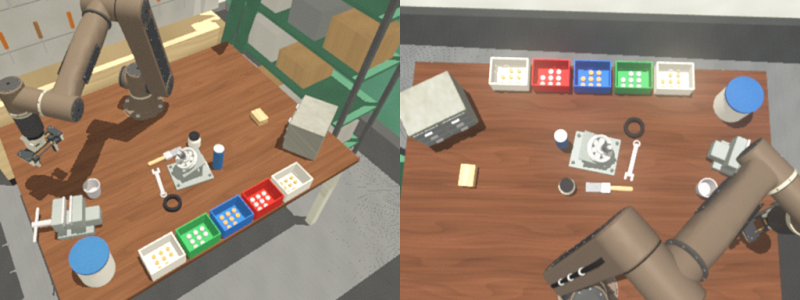

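```bash
python3 - <<'E'
import cv2,numpy as np
a=cv2.imread("pics/a_full.png")
s=a[160:280,170:310]; t=a[140:260,512+180:512+320]
cv2.imwrite("pics/b.png",np.hstack([cv2.resize(x,(400,343),interpolation=cv2.INTER_CUBIC) for x in(s,t)]))
E
```

```text
(no output)
```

View pics/b.png

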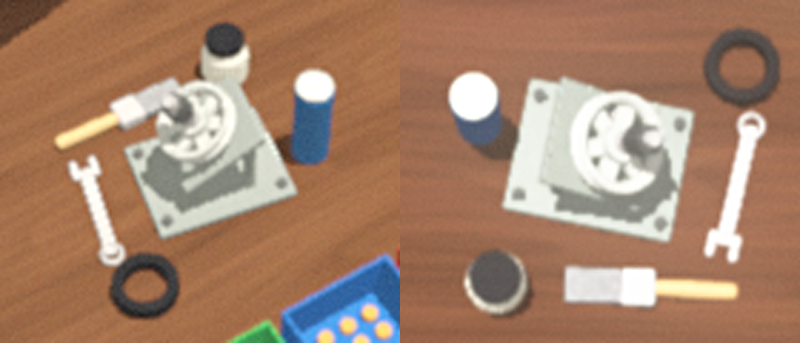

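>>> {"op": "carry_out", "data": {
  "deltas": [
    [[-0.2,0.16,-0.1,-0.02,1],[-0.4,0.32,-0.2,-0.04,1],[-0.6,0.48,-0.3,-0.06,1],[-0.8,0.64,-0.4,-0.08,1],[-0.98,0.8,-0.5,-0.1,1]]
  ]
}}

```text
clock: 1.4
tool_pos: [0.3939, -0.3945, 0.319]
orientation: [-180.0, 0.0, -117.8]
force: [1.0, 0.3, 0.4]
opening: 0.0875
gripper_force: 0.0
```

>>> {"op": "carry_out", "data": {
  "deltas": [
    [[-0.24,0.02,-0.05,-0.02,1],[-0.48,0.03,-0.1,-0.04,1],[-0.72,0.04,-0.15,-0.05,1],[-0.96,0.05,-0.2,-0.05,1],[-1,0.05,-0.2,-0.05,1]]
  ]
}}

```text
clock: 1.9
tool_pos: [0.4807, -0.2115, 0.3599]
orientation: [-179.8, 0.0, -99.8]
force: [-0.8, -0.7, -0.1]
opening: 0.0876
gripper_force: 0.0
```

```bash
python3 - <<'E'
from h import *
s=ctrl.snapshot("wrist"); save(s,"pics/w1.png")
o=ctrl.get_obs(); print(o["tool_pos"],o["orientation"],o["joint_pos"])
R=np.array(s["R"]);print("cam",-R.T@np.array(s["t"]),"fwd",R[2])
for n in("nut_mid","rig","rig_pins"):
    print(n,[(np.round(x["centre"],1),round(x["p"],2)) for x in ctrl.spot_point(s,n)[:2]])
E
```

```text
[ 0.48030209 -0.21211474  0.35901206] [-1.79890488e+02  3.06956459e-02 -9.98369342e+01] [-2.41444360e+00  2.73660719e+00 -5.02463894e+00 -1.64461865e-02
 -8.21261947e+01 -7.42028292e+00]
cam [ 0.4661838  -0.28979818  0.51840362] fwd [ 0.05187846  0.28627502 -0.95674199]
nut_mid [(array([217.2, 284.2]), 0.66)]
rig [(array([230.7, 248. ]), 0.8)]
rig_pins [(array([220.7, 283.5]), 0.93)]
```

View pics/w1.png

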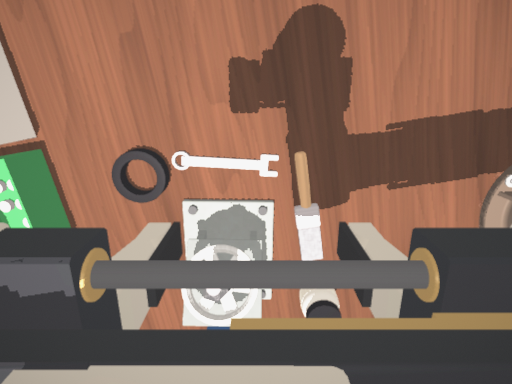

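>>> {"op": "carry_out", "data": {
  "deltas": [
    [[-0.24,-0.1,0.05,0,1],[-0.48,-0.2,0.1,0,1],[-0.65,-0.27,0.15,0,1],[-0.65,-0.27,0.15,0,1]]
  ]
}}

```text
clock: 2.5
tool_pos: [0.5554, -0.0946, 0.3252]
orientation: [179.8, -0.0, -100.0]
force: [-1.1, 0.2, -0.3]
opening: 0.0876
gripper_force: 0.0
```

```bash
python3 - <<'E'
from h import *
s=ctrl.snapshot("wrist"); save(s,"pics/w2.png")
o=ctrl.get_obs(); print(o["tool_pos"],o["orientation"],o["force"])
R=np.array(s["R"]);print("cam",-R.T@np.array(s["t"]),"fwd",R[2])
T=ctrl.snapshot("top");S=ctrl.snapshot("scene")
for n in("nut_mid","rig","rig_pins"):
  ob=[]
  for q in(s,T,S):
    r=ctrl.spot_point(q,n)
    print(n,[(np.round(x["centre"],1),round(x["p"],2)) for x in r[:2]])
    if r: ob.append((q,r[0]["centre"]))
  print(tri(ob)[:2])
E
```

```text
[ 0.55467673 -0.0961015   0.3262467 ] [ 1.79808145e+02 -5.46637274e-02 -1.00020357e+02] [ 0.41315447 -0.85715288 -0.49261402]
cam [ 0.54179063 -0.17289412  0.48376322] fwd [ 0.04574615  0.28642523 -0.95700986]
nut_mid [(array([258.6, 200.8]), 0.94)]
nut_mid [(array([264. , 192.1]), 0.51)]
nut_mid [(array([232.1, 195.7]), 0.45)]
(array([ 0.55709643, -0.05874225,  0.17087882]), array([4.20923696e-05]))
rig [(array([257.1, 193.5]), 0.96)]
rig [(array([249. , 197.2]), 0.56), (array([252.8, 189.7]), 0.54)]
rig [(array([242.5, 219.1]), 0.95)]
(array([ 0.5681988 , -0.0185523 ,  0.00741274]), array([1.49190923e-05]))
rig_pins [(array([257.7, 214.6]), 0.87)]
rig_pins [(array([252.9, 188.2]), 0.68)]
rig_pins [(array([241.4, 203.3]), 0.95)]
(array([ 0.57169195, -0.02625642,  0.12197348]), array([2.806114e-05]))
```

View pics/w2.png

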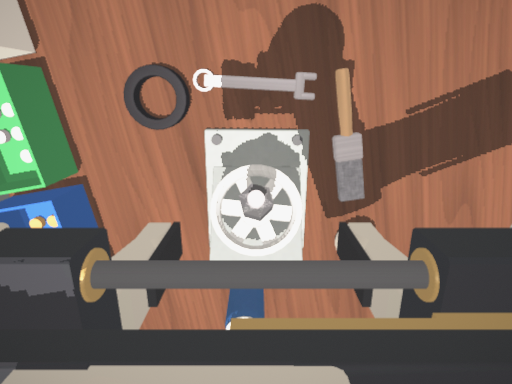

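```bash
python3 - <<'E'
from h import *
a=cv2.imread("pics/w2.png")[155:260,205:310]
cv2.imwrite("pics/c.png",cv2.resize(a,(600,600),interpolation=cv2.INTER_CUBIC))
E
```

```text
(no output)
```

View pics/c.png

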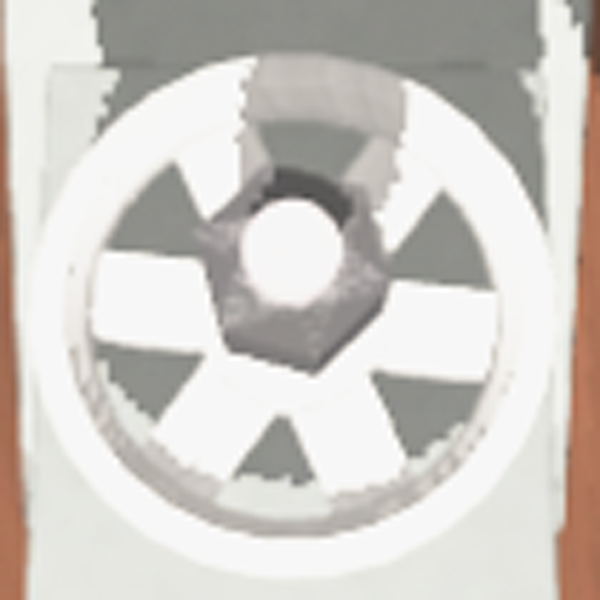

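```bash
python3 - <<'E'
from h import *
s=ctrl.snapshot("wrist");K,R,t=[np.array(s[k]) for k in("camera_matrix","R","t")]
c=-R.T@t
for n,zs in(("nut_mid",(.168,.172)),("rig_pins",(.113,.117)),("rig",(0,))):
    p=ctrl.spot_point(s,n)[0]["centre"]; d=R.T@np.linalg.inv(K)@[*p,1]
    for z in zs: print(n,c+d*(z-c[2])/d[2])
E
```

```text
nut_mid [ 0.56203356 -0.06049909  0.168     ]
nut_mid [ 0.56175665 -0.06193473  0.172     ]
rig_pins [ 0.56922513 -0.02555638  0.113     ]
rig_pins [ 0.56891203 -0.02715462  0.117     ]Traceback (most recent call last):
  File "<stdin>", line 5, in <module>
IndexError: list index out of range
```

>>> {"op": "carry_out", "data": {
  "deltas": [
    [[-0.17,0,0.1,-0.02,0.4],[-0.17,0,0.3,-0.039,0.4],[-0.17,0,0.5,-0.039,0.4],[-0.17,0,0.6,-0.039,0.4],[-0.17,0,0.6,-0.039,0.4]]
  ]
}}

```text
clock: 3.8
tool_pos: [0.5586, -0.0629, 0.205]
orientation: [179.7, -0.0, -86.0]
force: [0.8, -0.8, 0.5]
opening: 0.0617
gripper_force: 0.0
```

```bash
python3 - <<'E'
from h import *
s=ctrl.snapshot("wrist"); save(s,"pics/w3.png")
o=ctrl.get_obs(); print(o["tool_pos"],o["orientation"],o["force"],o["opening"])
K,R,t=[np.array(s[k]) for k in("camera_matrix","R","t")]
c=-R.T@t
for r in ctrl.spot_point(s,"nut_mid"):
    d=R.T@np.linalg.inv(K)@[*r["centre"],1]; print(r["p"],r["centre"],c+d*(.17-c[2])/d[2])
E
```

```text
[ 0.55998496 -0.0629657   0.20742215] [ 1.79853636e+02 -3.60452336e-02 -8.59996826e+01] [ 0.08257875 -0.76900977  0.45107745] 0.06158363397526601
0.74 [251.3, 216.5] [ 0.56271007 -0.06097004  0.17      ]
```

View pics/w3.png

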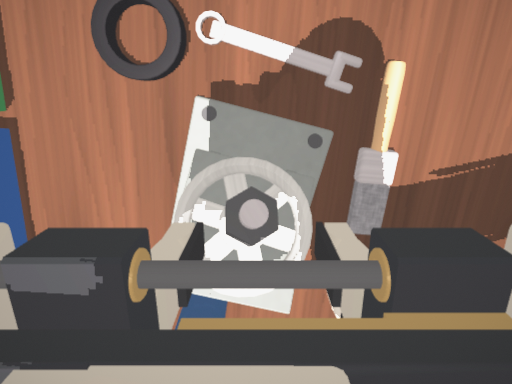

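>>> {"op": "carry_out", "data": {
  "deltas": [
    [[-0.01,-0.01,0.15,0,0.4],[-0.01,-0.01,0.27,0,0.4],[-0.01,-0.01,0.27,0,-1],[-0.01,-0.01,0.27,0,-1],[-0.01,-0.01,0.27,0,-1]]
  ]
}}

```text
clock: 4.4
tool_pos: [0.5638, -0.0607, 0.1565]
orientation: [-179.8, -0.0, -86.0]
force: [0.9, 0.0, -0.3]
opening: 0.0431
gripper_force: 0.0
```

>>> {"op": "carry_out", "data": {
  "deltas": [
    [[0,0,0,0,-1],[0,0,0,0,-1]]
  ]
}}

```text
clock: 4.6
tool_pos: [0.5646, -0.0607, 0.1562]
orientation: [-179.7, -0.0, -86.0]
force: [4.5, -1.7, 3.7]
opening: 0.0343
gripper_force: 30.0
```

>>> {"op": "carry_out", "data": {
  "deltas": [
    [[0,0,0,0.015,-1],[0,0,0,0.03,-1],[0,0,0,0.045,-1],[0,0,0,0.06,-1],[0,0,0,0.06,-1]]
  ]
}}

```text
clock: 5.1
tool_pos: [0.5621, -0.0602, 0.1548]
orientation: [180.0, 0.0, -107.6]
force: [-0.9, 4.1, 4.4]
opening: 0.0317
gripper_force: 30.1
```

```bash
python3 - <<'E'
from h import *
s=ctrl.snapshot("wrist"); cv2.imwrite("pics/w4.png",cv2.resize(np.array(s["color"])[80:330,130:390,::-1],(780,600)[:2],interpolation=cv2.INTER_CUBIC))
o=ctrl.get_obs(); print(o["tool_pos"],o["orientation"],o["force"],o["moment"],o["opening"])
E
```

```text
[ 0.56222062 -0.06030323  0.1547472 ] [ 1.79991048e+02  2.40984851e-02 -1.07458801e+02] [-1.17669142  3.24162957  4.59676512] [1.72114248 1.2544238  0.52202607] 0.03185468218452662
```

View pics/w4.png

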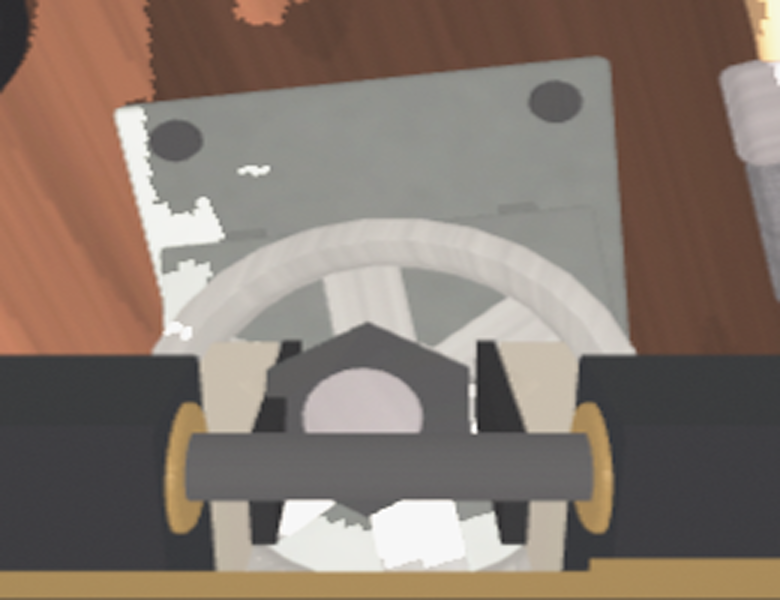

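>>> {"op": "carry_out", "data": {
  "deltas": [
    [[-0.006,0.001,0.01,0,-1],[-0.012,0.001,0.02,0,-1],[-0.018,0.002,0.03,0,-1],[-0.023,0.003,0.04,0,-1],[-0.023,0.003,0.04,0,-1]]
  ]
}}

```text
clock: 5.65
tool_pos: [0.5633, -0.0566, 0.1476]
orientation: [-179.9, -0.0, -107.4]
force: [-2.6, 1.2, 11.6]
opening: 0.0318
gripper_force: 30.1
```

```bash
cat > st.py <<'E'
from h import *
np.set_printoptions(precision=4,suppress=True)
a=np.array([-.5*.19,-.5*.98,.866]); o=ctrl.get_obs(); s=ctrl.snapshot("top")
S=ctrl.snapshot("scene")
print(o["clock"],o["tool_pos"],o["orientation"],o["force"],"axial f",o["force"]@a,"mom",o["moment"],o["opening"],o["gripper_force"])
print("axial pos",(o["tool_pos"]-[.5622,-.0603,.1547])@a*1000,"mm")
E
python3 st.py
```

```text
5.65 [ 0.5633 -0.0566  0.1476] [-179.9469   -0.0447 -107.3862] [-2.6474  1.2478 11.5678] axial f 9.657803579276402 mom [0.7076 1.8728 0.482 ] 0.031805747013470095 30.08486482643022
axial pos -8.06268001939551 mm
```

>>> {"op": "carry_out", "data": {
  "deltas": [
    [[0,0,0,0.015,-1],[0,0,0,0.03,-1],[0,0,0,0.045,-1],[0,0,0,0.06,-1],[0,0,0,0.067,-1]]
  ]
}}

```text
clock: 6.25
tool_pos: [0.5634, -0.0557, 0.1473]
orientation: [-180.0, 0.1, -131.7]
force: [-2.5, 5.0, 10.1]
opening: 0.0354
gripper_force: 31.0
```

```bash
cat >> st.py <<'E'
import sys
if len(sys.argv)>1:
    w=ctrl.snapshot("wrist"); cv2.imwrite(sys.argv[1],cv2.resize(np.array(w["color"])[80:330,130:390,::-1],(780,600),interpolation=cv2.INTER_CUBIC))
E
python3 st.py pics/w5.png
```

```text
6.25 [ 0.5634 -0.0557  0.1473] [-179.9717    0.0542 -131.6874] [-2.5453  4.9563 10.1036] axial f 6.562888684429902 mom [2.3955 1.8766 0.9177] 0.03541391530012146 31.003245734173106
axial pos -8.776346185346767 mm
```

View pics/w5.png

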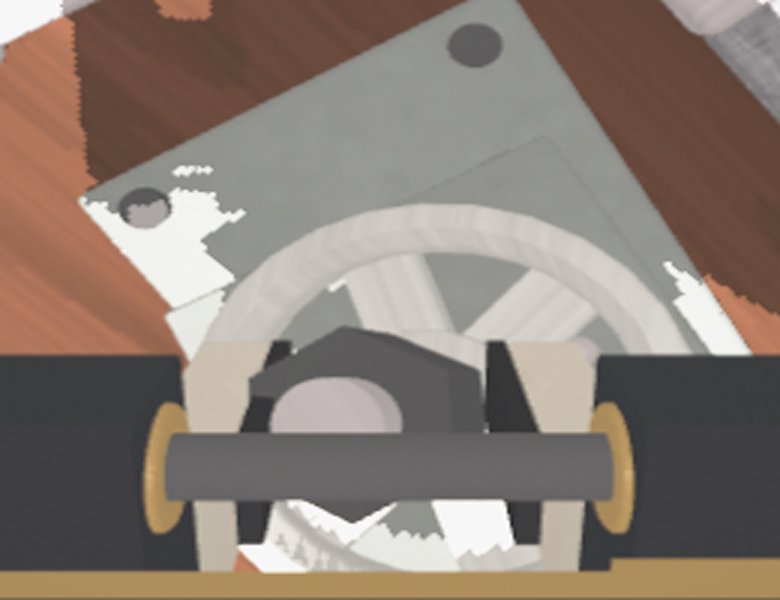

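>>> {"op": "carry_out", "data": {
  "deltas": [
    [[0,0,0,0,0.25],[0.01,-0.006,-0.02,0,0.25],[0.018,-0.011,-0.036,-0.022,0.25],[0.018,-0.011,-0.036,-0.045,0.25],[0.018,-0.011,-0.036,-0.068,0.25]]
  ]
}}

```text
clock: 6.9
tool_pos: [0.5618, -0.0607, 0.1533]
orientation: [180.0, -0.0, -106.8]
force: [-0.2, -0.1, 0.2]
opening: 0.0545
gripper_force: 0.0
```

>>> {"op": "carry_out", "data": {
  "deltas": [
    [[0,0,0,-0.022,0.25],[0,0,0,-0.045,0.25],[0,0,0,-0.068,0.25],[0,0,0,-0.09,0.25],[0,0,0,-0.09,0.25]]
  ]
}}

```text
clock: 7.4
tool_pos: [0.5619, -0.0607, 0.1532]
orientation: [179.9, 0.0, -74.7]
force: [0.3, -0.7, -0.2]
opening: 0.0548
gripper_force: 0.0
```

```bash
python3 st.py pics/w6.png
```

```text
7.4 [ 0.5619 -0.0607  0.1532] [179.9427   0.0087 -74.6767] [ 0.3392 -0.7026 -0.2015] axial f 0.13759380348611483 mom [ 0.0054  0.1426 -0.0082] 0.054754149651904366 0.0
axial pos -1.1082267362186775 mm
```

View pics/w6.png

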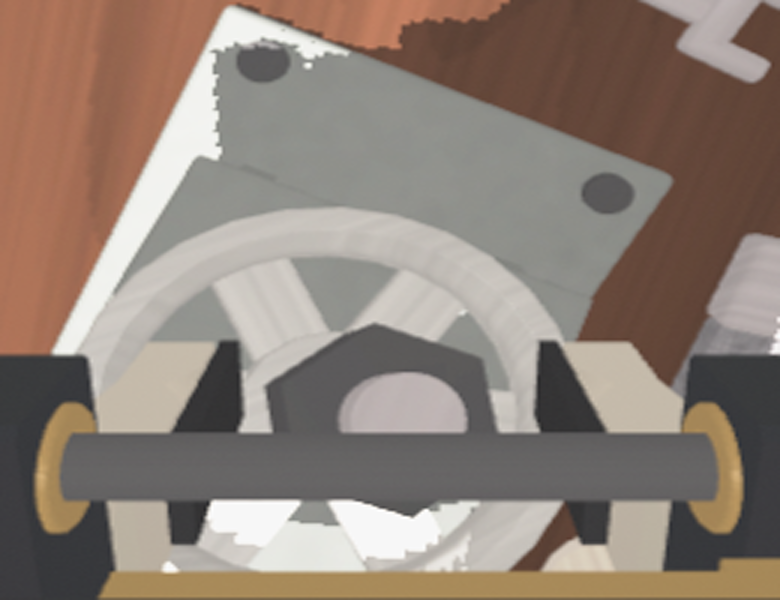

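>>> {"op": "carry_out", "data": {
  "deltas": [
    [[0,0,0,0,-1],[0,0,0,0,-1],[0,0,0,0,-1],[0,0,0,0,-1],[0,0,0,0,-1]]
  ]
}}

```text
clock: 8.05
tool_pos: [0.564, -0.06, 0.1537]
orientation: [-179.8, -0.0, -74.9]
force: [4.5, -0.1, -2.1]
opening: 0.0367
gripper_force: 30.0
```

>>> {"op": "carry_out", "data": {
  "deltas": [
    [[-0.005,-0.0025,0.01,0,-1],[-0.01,-0.005,0.02,0,-1],[-0.015,-0.0075,0.03,0,-1],[-0.02,-0.01,0.039,0,-1],[-0.02,-0.01,0.039,0,-1]]
  ]
}}

```text
clock: 8.55
tool_pos: [0.5653, -0.0579, 0.1492]
orientation: [-179.8, -0.3, -74.8]
force: [-1.1, -9.4, 20.4]
opening: 0.0363
gripper_force: 30.0
```

```bash
python3 st.py pics/w7.png
```

```text
8.55 [ 0.5653 -0.0579  0.1492] [-179.7848   -0.2511  -74.7891] [-1.1031 -9.3616 20.4245] axial f 22.379603510671412 mom [-3.3822  0.2721 -0.0101] 0.036263072005666135 30.002828291617334
axial pos -6.2231886730991635 mm
```

>>> {"op": "carry_out", "data": {
  "deltas": [
    [[0,0,0,-0.007,-1],[0,0,0,-0.014,-1],[0,0,0,-0.014,-1]]
  ]
}}

```text
clock: 9.0
tool_pos: [0.5664, -0.0564, 0.1479]
orientation: [-179.6, -0.2, -69.7]
force: [5.7, -5.0, 6.6]
opening: 0.0368
gripper_force: 30.0
```

```bash
python3 st.py pics/w8.png
```

```text
9.0 [ 0.5664 -0.0564  0.1479] [-179.6249   -0.1585  -69.7377] [ 5.7205 -4.9562  6.5517] axial f 7.558821337925929 mom [-1.5021 -2.8837 -0.2933] 0.03684041562348327 30.00039327889681
axial pos -8.170487073122354 mm
```

>>> {"op": "carry_out", "data": {
  "deltas": [
    [[-0.003,-0.002,0.007,0,-1],[-0.003,-0.002,0.007,0.018,-1],[-0.003,-0.002,0.007,0.036,-1],[-0.003,-0.002,0.007,0.054,-1],[-0.003,-0.002,0.007,0.072,-1]]
  ]
}}

```text
clock: 9.65
tool_pos: [0.5647, -0.0554, 0.1455]
orientation: [-179.8, -0.0, -96.0]
force: [2.6, -2.2, 7.9]
opening: 0.0336
gripper_force: 30.0
```

```bash
python3 st.py pics/w9.png
```

```text
9.65 [ 0.5647 -0.0554  0.1455] [-179.8353   -0.0081  -95.9644] [ 2.639  -2.1585  7.9277] axial f 7.672323989923639 mom [-0.8514 -1.0152  0.2201] 0.03358386744177063 30.031028706071083
axial pos -10.58801296436337 mm
```

>>> {"op": "carry_out", "data": {
  "deltas": [
    [[0,0,0,0.021,-1],[0,0,0,0.042,-1],[0,0,0,0.063,-1],[0,0,0,0.084,-1],[0,0,0,0.105,-1]]
  ]
}}

```text
clock: 10.3
tool_pos: [0.5639, -0.0556, 0.1453]
orientation: [-179.9, 0.0, -133.8]
force: [1.9, -2.0, 9.4]
opening: 0.0356
gripper_force: 30.9
```

```bash
python3 st.py pics/w10.png
```

```text
10.3 [ 0.5639 -0.0556  0.1453] [-179.9219    0.0095 -133.7771] [ 1.887  -2.0355  9.3953] axial f 8.954470163200092 mom [-0.4059  0.2779  0.5655] 0.03562931544612673 30.853164597647265
axial pos -10.600700050256014 mm
```

>>> {"op": "carry_out", "data": {
  "deltas": [
    [[0,0,0,0,0.25],[0.01,-0.006,-0.02,0,0.25],[0.02,-0.0126,-0.041,-0.022,0.25],[0.02,-0.0126,-0.041,-0.045,0.25],[0.02,-0.0126,-0.041,-0.068,0.25]]
  ]
}}

```text
clock: 10.95
tool_pos: [0.5613, -0.0598, 0.1518]
orientation: [179.9, -0.0, -108.8]
force: [0.2, 0.1, -0.6]
opening: 0.0549
gripper_force: 0.0
```

>>> {"op": "carry_out", "data": {
  "deltas": [
    [[0,0,0,-0.022,0.25],[0,0,0,-0.045,0.25],[0,0,0,-0.068,0.25],[0,0,0,-0.09,0.25],[0,0,0,-0.107,0.25]]
  ]
}}

```text
clock: 11.45
tool_pos: [0.5612, -0.0598, 0.1517]
orientation: [179.9, 0.1, -70.3]
force: [-0.1, 0.3, -0.7]
opening: 0.0547
gripper_force: 0.0
```

>>> {"op": "carry_out", "data": {
  "deltas": [
    [[0,0,0,0,-1],[0,0,0,0,-1],[0,0,0,0,-1],[0,0,0,0,-1],[0,0,0,0,-1]]
  ]
}}

```text
clock: 11.95
tool_pos: [0.5636, -0.0593, 0.1522]
orientation: [-179.9, 0.0, -70.7]
force: [5.2, 1.3, -4.3]
opening: 0.0376
gripper_force: 30.0
```

>>> {"op": "carry_out", "data": {
  "deltas": [
    [[-0.005,-0.003,0.01,0,-1],[-0.01,-0.006,0.02,0,-1],[-0.015,-0.009,0.03,0,-1],[-0.02,-0.012,0.039,0,-1],[-0.02,-0.012,0.039,0,-1]]
  ]
}}

```text
clock: 12.45
tool_pos: [0.5649, -0.0574, 0.1481]
orientation: [-179.9, -0.3, -70.5]
force: [-3.7, -8.9, 23.0]
opening: 0.0374
gripper_force: 30.0
```

```bash
python3 st.py pics/w11.png
```

```text
12.45 [ 0.5649 -0.0574  0.1481] [-179.871    -0.2567  -70.5121] [-3.6645 -8.9493 22.9679] axial f 24.623441618909933 mom [-3.3726  0.9975 -0.0157] 0.037365733375004435 29.997870626393706
axial pos -7.371601446198488 mm
```

>>> {"op": "carry_out", "data": {
  "deltas": [
    [[0,0,0,-0.007,-1],[0,0,0,-0.014,-1],[0,0,0,-0.014,-1]]
  ]
}}

```text
clock: 12.9
tool_pos: [0.5651, -0.0573, 0.1481]
orientation: [-179.8, -0.2, -65.5]
force: [-2.9, -9.1, 20.3]
opening: 0.0376
gripper_force: 30.1
```

>>> {"op": "carry_out", "data": {
  "deltas": [
    [[0,0,0,-0.007,-1],[0,0,0,-0.014,-1],[0,0,0,-0.014,-1]]
  ]
}}

```text
clock: 13.2
tool_pos: [0.5652, -0.057, 0.1481]
orientation: [-179.8, -0.2, -60.4]
force: [-2.4, -7.1, 19.8]
opening: 0.0375
gripper_force: 30.3
```

```bash
python3 st.py pics/w12.png
```

```text
13.2 [ 0.5652 -0.057   0.1481] [-179.8123   -0.2455  -60.4453] [-2.4337 -7.1067 19.7875] axial f 20.849399395421447 mom [-2.6729  0.3481 -0.7082] 0.037494345763318594 30.276568293293167
axial pos -7.586804636622737 mm
```

View pics/w12.png

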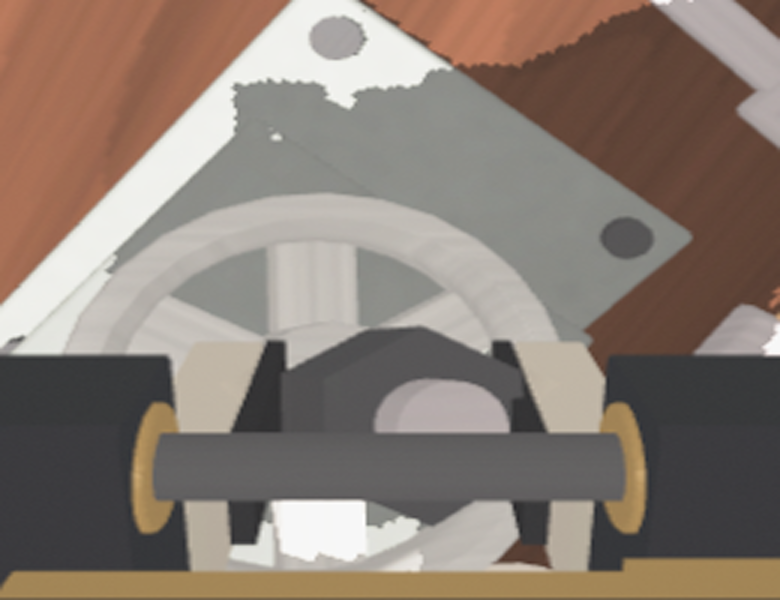

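```bash
python3 - <<'E'
import cv2,numpy as np
for n in ("w5","w6","w7","w8","w9","w10","w11","w12"):
    g=cv2.imread(f"pics/{n}.png",0)[230:345,150:560]
    L=cv2.createLineSegmentDetector().detect(g)[0][:,0]
    out=[]
    for x1,y1,x2,y2 in L:
        if y1>y2:x1,y1,x2,y2=x2,y2,x1,y1
        if np.hypot(x2-x1,y2-y1)>35 and y2-y1>20: out.append((int(x1+150),int(y1+230),int(x2+150),int(y2+230),int(np.degrees(np.arctan2(x1-x2,y2-y1)))))
    print(n,sorted(out))
E
```

```text
w5 [(148, 280, 173, 309, -41), (203, 251, 233, 274, -51), (260, 263, 223, 300, 45), (300, 307, 277, 336, 38), (315, 228, 260, 261, 58), (343, 324, 306, 344, 61), (345, 284, 362, 325, -22), (422, 255, 455, 330, -23), (531, 267, 461, 333, 46)]
w6 [(192, 294, 165, 317, 48), (211, 284, 235, 327, -28), (288, 257, 329, 331, -29), (375, 322, 442, 344, -71), (377, 320, 325, 342, 66), (400, 269, 344, 331, 42), (468, 312, 492, 342, -37), (479, 247, 522, 281, -51), (522, 280, 560, 331, -37)]
w7 [(193, 303, 158, 342, 41), (200, 239, 149, 272, 56), (224, 283, 192, 304, 57), (228, 282, 259, 342, -27), (306, 257, 344, 331, -27), (395, 322, 454, 343, -70), (396, 321, 343, 342, 68), (418, 271, 360, 332, 43), (491, 248, 526, 274, -53), (526, 274, 560, 310, -42)]
w8 [(184, 304, 158, 332, 43), (193, 237, 149, 266, 56), (216, 281, 181, 305, 55), (222, 280, 253, 339, -27), (300, 253, 340, 327, -28), (406, 323, 466, 344, -70), (411, 265, 354, 327, 42), (458, 229, 499, 252, -59), (473, 305, 448, 335, 39), (499, 251, 541, 288, -48)]
w9 [(160, 230, 149, 307, 8), (193, 271, 148, 316, 45), (241, 242, 193, 272, 57), (265, 289, 235, 309, 55), (268, 288, 333, 337, -53), (373, 317, 453, 344, -70), (374, 317, 336, 339, 60), (383, 261, 364, 320, 17), (459, 278, 442, 338, 15), (488, 291, 519, 312, -55), (507, 240, 559, 270, -59), (519, 313, 545, 338, -45)]
w10 [(149, 285, 176, 315, -42), (205, 257, 237, 282, -51), (217, 305, 197, 335, 32), (305, 228, 254, 262, 56), (352, 268, 311, 294, 57), (370, 261, 382, 329, -10), (457, 251, 474, 334, -11), (558, 285, 478, 338, 56)]
w11 [(191, 234, 149, 261, 56), (339, 252, 357, 331, -12), (403, 323, 458, 344, -69), (444, 285, 385, 324, 56), (455, 229, 502, 256, -59), (512, 266, 540, 292, -48)]
w12 [(166, 294, 263, 336, -66), (233, 253, 187, 276, 63), (266, 248, 268, 330, -1), (355, 246, 357, 323, -1), (459, 228, 502, 258, -54), (503, 258, 533, 293, -40), (534, 292, 555, 330, -29)]
```

>>> {"op": "carry_out", "data": {
  "deltas": [
    [[0.002,0.002,-0.006,0.018,-1],[0.002,0.002,-0.006,0.036,-1],[0.002,0.002,-0.006,0.054,-1],[0.002,0.002,-0.006,0.072,-1],[0.002,0.002,-0.006,0.09,-1]]
  ]
}}

```text
clock: 13.85
tool_pos: [0.5646, -0.0559, 0.147]
orientation: [-179.8, 0.0, -93.1]
force: [4.0, -1.0, 4.0]
opening: 0.0331
gripper_force: 30.1
```

```bash
cat >> st.py <<'E'
if len(sys.argv)>1:
    psi=-101-o["orientation"][2]
    if psi>180: psi-=360
    g=cv2.imread(sys.argv[1],0)[230:345,150:560]
    for x1,y1,x2,y2 in cv2.createLineSegmentDetector().detect(g)[0][:,0]:
        if y1>y2:x1,y1,x2,y2=x2,y2,x1,y1
        if np.hypot(x2-x1,y2-y1)>45 and y2-y1>20:
            a=np.degrees(np.arctan2(x1-x2,y2-y1)); th=np.degrees(np.arctan(np.tan(np.radians(a+psi))*.866))
            print("seg",int(x1+150),int(y1+230),"img %d  spoke %d"%(a,(th+30)%60-30))
    print("psi",psi)
E
python3 st.py pics/w13.png
```

```text
13.85 [ 0.5646 -0.0559  0.147 ] [-179.8302    0.0011  -93.146 ] [ 4.0496 -0.97    3.985 ] axial f 3.5415814737764446 mom [-0.5788 -1.5296  0.0003] 0.03305942061341004 30.07629034954789
axial pos -9.049989955218342 mm
seg 162 229 img 11  spoke 3
seg 394 312 img 65  spoke -6
seg 393 313 img -65  spoke -10
seg 517 310 img 65  spoke -5
seg 228 307 img -64  spoke -10
seg 487 229 img -62  spoke -8
seg 334 261 img 1  spoke -5
seg 214 249 img 54  spoke -17
seg 414 263 img 0  spoke -7
psi -7.854034262965399
```

>>> {"op": "carry_out", "data": {
  "deltas": [
    [[0,0,0,0,0],[0.01,0.001,-0.018,0,0],[0.032,0.0045,-0.056,0,0],[0.032,0.0045,-0.056,0,-1],[0.032,0.0045,-0.056,0,-1]]
  ]
}}

```text
clock: 14.5
tool_pos: [0.5637, -0.0624, 0.1579]
orientation: [-179.8, 0.0, -92.8]
force: [10.6, -2.7, -1.4]
opening: 0.0329
gripper_force: 24.7
```

>>> {"op": "carry_out", "data": {
  "deltas": [
    [[0,0,0,0,-1],[0,0,0,0,-1]]
  ]
}}

```text
clock: 14.7
tool_pos: [0.564, -0.0625, 0.1579]
orientation: [-179.8, -0.0, -92.8]
force: [4.8, -3.3, 0.4]
opening: 0.0325
gripper_force: 30.0
```

```bash
python3 st.py pics/w14.png
```

```text
14.7 [ 0.564  -0.0625  0.1579] [-179.7811   -0.0123  -92.8403] [ 4.8242 -3.2547  0.39  ] axial f 1.474226129991866 mom [-1.1533 -1.9933 -0.0771] 0.032452371418816926 29.967937932446773
axial pos 3.647624308904685 mm
seg 391 322 img 66  spoke -5
seg 174 230 img 12  spoke 3
seg 391 322 img -65  spoke -11
seg 152 230 img 1  spoke -5
seg 509 317 img 65  spoke -6
seg 335 269 img 1  spoke -5
seg 265 238 img 63  spoke -8
seg 213 264 img 52  spoke -20
seg 411 271 img 0  spoke -7
psi -8.15968550103321
```

>>> {"op": "carry_out", "data": {
  "deltas": [
    [[-0.008,-0.001,0.014,0,-1],[-0.016,-0.002,0.028,0,-1],[-0.024,-0.0034,0.042,0,-1],[-0.027,-0.0038,0.0476,0.01,-1],[-0.027,-0.0038,0.0476,0.02,-1]]
  ]
}}

```text
clock: 15.35
tool_pos: [0.5647, -0.0581, 0.1497]
orientation: [-179.8, -0.1, -100.1]
force: [-1.0, -5.1, 12.4]
opening: 0.0324
gripper_force: 30.0
```

```bash
python3 st.py pics/w15.png
```

```text
15.35 [ 0.5647 -0.0581  0.1497] [-179.7854   -0.0807 -100.1471] [-1.0146 -5.1036 12.4036] axial f 13.338678616276885 mom [-1.6504  0.4792  0.0943] 0.03239891484753899 30.001206591769005
axial pos -5.611724181086292 mm
seg 164 230 img 3  spoke 2
seg 385 322 img 65  spoke 1
seg 384 321 img -64  spoke -2
seg 151 261 img -4  spoke -4
seg 495 240 img -64  spoke -1
seg 349 270 img 1  spoke 0
seg 425 271 img 0  spoke -1
psi -0.8528701663280884
```

>>> {"op": "carry_out", "data": {
  "deltas": [
    [[-0.002,0,0.003,0.02,-1],[-0.004,0,0.006,0.04,-1],[-0.006,0,0.009,0.06,-1],[-0.007,0,0.012,0.08,-1],[-0.009,0,0.015,0.1,-1]]
  ]
}}

```text
clock: 16.0
tool_pos: [0.5641, -0.055, 0.1464]
orientation: [-179.9, 0.1, -136.2]
force: [-1.3, 1.7, 13.6]
opening: 0.0366
gripper_force: 31.1
```

```bash
python3 st.py pics/w16.png
```

```text
16.0 [ 0.5641 -0.055   0.1464] [-179.905     0.0729 -136.2388] [-1.3217  1.6838 13.6422] axial f 11.1146522952103 mom [1.0262 1.3063 0.7663] 0.03655804564005324 31.1370052341681
axial pos -9.922634016888196 mm
seg 148 286 img -46  spoke -9
seg 524 257 img 41  spoke 14
seg 316 229 img 57  spoke -26
seg 417 252 img -28  spoke 5
psi 35.23883212286256
```

>>> {"op": "carry_out", "data": {
  "deltas": [
    [[0,0,0,0,0.25],[0.01,-0.007,-0.02,0,0.25],[0.028,-0.019,-0.058,-0.022,0.25],[0.028,-0.019,-0.058,-0.045,0.25],[0.028,-0.019,-0.058,-0.068,0.25]]
  ]
}}

```text
clock: 16.65
tool_pos: [0.5614, -0.0618, 0.1559]
orientation: [179.9, -0.0, -111.3]
force: [-0.4, -0.1, -0.4]
opening: 0.0547
gripper_force: 0.0
```

>>> {"op": "carry_out", "data": {
  "deltas": [
    [[0,0,0,-0.022,0.25],[0,0,0,-0.045,0.25],[0,0,0,-0.068,0.25],[0,0,0,-0.088,0.25],[0,0,0,-0.088,0.0]]
  ]
}}

```text
clock: 17.15
tool_pos: [0.5615, -0.0617, 0.1557]
orientation: [179.9, 0.0, -79.8]
force: [-0.5, -0.2, -0.6]
opening: 0.0513
gripper_force: 0.0
```

```bash
python3 st.py pics/w17.png
```

```text
17.15 [ 0.5615 -0.0617  0.1557] [179.931    0.0214 -79.8047] [-0.5218 -0.1891 -0.6089] axial f -0.3850429863158411 mom [ 0.0082  0.1371 -0.0668] 0.05128885707018372 0.0
axial pos 1.6102036133357003 mm
seg 361 323 img -74  spoke 23
seg 450 235 img -60  spoke -20
seg 501 264 img -49  spoke -7
seg 271 267 img -37  spoke 4
seg 193 244 img 55  spoke -28
seg 452 297 img 32  spoke 9
seg 385 266 img 33  spoke 11
seg 197 301 img 44  spoke 20
psi -21.19529501791864
```

>>> {"op": "carry_out", "data": {
  "deltas": [
    [[0,0,0,0,-1],[0,0,0,0,-1],[0,0,0,0,-1],[0,0,0,0,-1]]
  ]
}}

```text
clock: 17.7
tool_pos: [0.564, -0.0612, 0.1563]
orientation: [-179.8, 0.0, -80.0]
force: [7.4, 0.6, -4.9]
opening: 0.0364
gripper_force: 30.0
```

```bash
python3 st.py pics/w18.png
```

```text
17.7 [ 0.564  -0.0612  0.1563] [-179.7873    0.0051  -79.9728] [ 7.4204  0.6081 -4.8647] axial f -5.215795679127221 mom [ 0.163  -2.4444 -0.0671] 0.036380031272454205 29.997809906490147
axial pos 1.6543300029233665 mm
seg 377 322 img -74  spoke 23
seg 478 307 img -40  spoke 1
seg 465 235 img -60  spoke -20
seg 511 263 img -48  spoke -7
seg 204 244 img 56  spoke -28
seg 284 266 img -37  spoke 5
seg 464 296 img 31  spoke 9
seg 397 265 img 34  spoke 11
seg 200 308 img 41  spoke 18
psi -21.02721385109176
```

>>> {"op": "carry_out", "data": {
  "deltas": [
    [[0,0,0,-0.018,-1],[-0.007,-0.0025,0.012,-0.018,-1],[-0.014,-0.005,0.025,-0.018,-1],[-0.02,-0.008,0.037,-0.018,-1],[-0.024,-0.009,0.044,-0.018,-1]]
  ]
}}

```text
clock: 18.35
tool_pos: [0.5665, -0.0574, 0.1497]
orientation: [-179.6, -0.2, -73.5]
force: [5.2, -6.2, 8.1]
opening: 0.0368
gripper_force: 30.0
```

```bash
python3 st.py pics/w19.png
```

```text
18.35 [ 0.5665 -0.0574  0.1497] [-179.6217   -0.1837  -73.4768] [ 5.1626 -6.1902  8.1382] axial f 9.590435847462206 mom [-2.19   -2.2634 -0.3696] 0.036768626597078566 30.001318431459367
axial pos -6.125766092847619 mm
seg 490 248 img -50  spoke -16
seg 280 263 img -36  spoke -1
seg 460 294 img 32  spoke 4
seg 209 298 img -37  spoke -1
seg 392 263 img 34  spoke 6
seg 462 297 img -43  spoke -8
seg 204 297 img 44  spoke 14
psi -27.523152200092042
```

>>> {"op": "carry_out", "data": {
  "deltas": [
    [[-0.004,-0.002,0.007,0.01,-1],[-0.005,-0.0025,0.01,0.03,-1],[-0.006,-0.003,0.012,0.05,-1],[-0.007,-0.0035,0.014,0.07,-1],[-0.008,-0.004,0.016,0.09,-1]]
  ]
}}

```text
clock: 19.0
tool_pos: [0.5642, -0.0554, 0.1459]
orientation: [-179.9, -0.0, -106.1]
force: [-2.0, -0.7, 10.6]
opening: 0.0341
gripper_force: 30.3
```

```bash
python3 st.py pics/w20.png
```

```text
19.0 [ 0.5642 -0.0554  0.1459] [-179.8601   -0.014  -106.1327] [-2.0461 -0.7425 10.6182] axial f 9.7535483976565 mom [0.2597 1.3692 0.6504] 0.03409329481163627 30.272700866918818
axial pos -10.16848438845113 mm
seg 351 320 img -75  spoke -7
seg 153 295 img -3  spoke 1
seg 153 234 img -2  spoke 2
seg 259 308 img -62  spoke 6
seg 443 268 img 3  spoke 7
seg 364 265 img 4  spoke 8
seg 300 228 img 66  spoke 9
seg 514 238 img -61  spoke 7
seg 245 253 img 55  spoke -3
seg 484 281 img -61  spoke 7
psi 5.132707532815047
```

>>> {"op": "carry_out", "data": {
  "deltas": [
    [[-0.002,0,0.003,0.016,-1],[-0.004,0,0.006,0.032,-1],[-0.005,0,0.009,0.048,-1],[-0.007,0,0.012,0.064,-1],[-0.009,0,0.015,0.08,-1]]
  ]
}}

```text
clock: 19.65
tool_pos: [0.5641, -0.054, 0.1428]
orientation: [-179.9, -0.0, -134.8]
force: [-1.4, -4.9, 10.1]
opening: 0.0366
gripper_force: 31.3
```

```bash
python3 st.py pics/w21.png
```

```text
19.65 [ 0.5641 -0.054   0.1428] [-179.901    -0.024  -134.8469] [-1.4136 -4.9356 10.0872] axial f 11.288297386104706 mom [-0.8471  1.2637  0.7271] 0.03662209326670878 31.272940470225876
axial pos -13.59825274919068 mm
seg 525 262 img 42  spoke 14
seg 316 228 img 59  spoke -26
seg 250 273 img 39  spoke 10
seg 314 297 img 40  spoke 11
seg 416 255 img -27  spoke 5
psi 33.8469200379904
```

>>> {"op": "carry_out", "data": {
  "deltas": [
    [[0,0,0,0,0.25],[0.012,-0.008,-0.025,0,0.25],[0.035,-0.024,-0.074,-0.022,0.25],[0.035,-0.024,-0.074,-0.045,0.25],[0.035,-0.024,-0.074,-0.068,0.25]]
  ]
}}

```text
clock: 20.3
tool_pos: [0.5621, -0.0616, 0.1562]
orientation: [180.0, 0.0, -109.9]
force: [-0.3, -0.4, -0.3]
opening: 0.0548
gripper_force: 0.0
```

>>> {"op": "carry_out", "data": {
  "deltas": [
    [[0,0,0,-0.022,0.25],[0,0,0,-0.045,0.25],[0,0,0,-0.068,0.25],[0,0,0,-0.085,0.25],[0,0,0,-0.085,-1]]
  ]
}}

```text
clock: 20.8
tool_pos: [0.562, -0.0615, 0.1558]
orientation: [180.0, 0.0, -79.5]
force: [-0.4, 0.0, 0.0]
opening: 0.0511
gripper_force: 0.0
```

>>> {"op": "carry_out", "data": {
  "deltas": [
    [[0,0,0,0,-1],[0,0,0,0,-1],[0,0,0,0,-1],[0,0,0,0,-1]]
  ]
}}

```text
clock: 21.2
tool_pos: [0.5641, -0.0611, 0.1562]
orientation: [-179.8, -0.0, -79.7]
force: [7.1, 1.0, -3.4]
opening: 0.037
gripper_force: 30.0
```

```bash
python3 st.py pics/w22.png
```

```text
21.2 [ 0.5641 -0.0611  0.1562] [-179.796    -0.0025  -79.6719] [ 7.0559  1.0114 -3.3579] axial f -4.073889061488523 mom [ 0.0816 -2.1997 -0.0888] 0.03698362486275535 29.99840064905584
axial pos 1.5134925428410477 mm
seg 367 322 img -77  spoke 19
seg 458 232 img -61  spoke -21
seg 464 295 img 31  spoke 8
seg 512 262 img -48  spoke -7
seg 283 266 img -37  spoke 4
seg 205 243 img 54  spoke 29
seg 397 265 img 34  spoke 11
seg 466 298 img -46  spoke -4
seg 210 298 img 43  spoke 19
psi -21.328100675677817
```

Same situation as before; repeat the ccw pre-turn, press and stroke.

>>> {"op": "carry_out", "data": {
  "deltas": [
    [[0,0,0,-0.018,-1],[-0.007,-0.0025,0.012,-0.018,-1],[-0.014,-0.005,0.025,-0.018,-1],[-0.02,-0.008,0.037,-0.018,-1],[-0.024,-0.009,0.044,-0.018,-1]]
  ]
}}

```text
clock: 21.85
tool_pos: [0.5666, -0.0572, 0.1495]
orientation: [-179.6, -0.2, -73.2]
force: [4.8, -5.8, 7.6]
opening: 0.0377
gripper_force: 30.0
```

```bash
python3 st.py pics/w23.png
```

```text
21.85 [ 0.5666 -0.0572  0.1495] [-179.6301   -0.1795  -73.1767] [ 4.8405 -5.7844  7.6391] axial f 8.989940108041884 mom [-2.0609 -2.0846 -0.3731] 0.0377155466263523 30.001307115890086
axial pos -6.438136925282293 mm
seg 204 239 img 55  spoke 24
seg 279 262 img -37  spoke -1
seg 208 297 img -37  spoke -2
seg 391 262 img 34  spoke 5
seg 203 296 img 42  spoke 12
psi -27.82329945411206
```

>>> {"op": "carry_out", "data": {
  "deltas": [
    [[-0.004,-0.002,0.007,0.01,-1],[-0.005,-0.0025,0.01,0.03,-1],[-0.006,-0.003,0.012,0.05,-1],[-0.007,-0.0035,0.014,0.07,-1],[-0.008,-0.004,0.016,0.09,-1]]
  ]
}}

```text
clock: 22.5
tool_pos: [0.5643, -0.0553, 0.1459]
orientation: [-179.9, -0.0, -105.8]
force: [-3.2, -1.6, 13.2]
opening: 0.0349
gripper_force: 30.3
```

```bash
python3 st.py pics/w24.png
```

```text
22.5 [ 0.5643 -0.0553  0.1459] [-179.8677   -0.0309 -105.8229] [-3.152  -1.6124 13.1739] axial f 12.498138323358454 mom [0.0254 1.865  0.6438] 0.0348585155834567 30.30652653458887
axial pos -10.235699687017895 mm
seg 340 321 img -79  spoke -12
seg 443 268 img 3  spoke 7
seg 260 307 img -62  spoke 6
seg 365 265 img 4  spoke 8
seg 289 232 img 65  spoke 7
seg 513 237 img -61  spoke 6
seg 239 255 img 53  spoke -5
seg 333 271 img 67  spoke 10
seg 483 280 img -60  spoke 8
psi 4.822941191336298
```

>>> {"op": "carry_out", "data": {
  "deltas": [
    [[-0.002,0,0.003,0.016,-1],[-0.004,0,0.006,0.032,-1],[-0.005,0,0.009,0.048,-1],[-0.007,0,0.012,0.064,-1],[-0.009,0,0.015,0.08,-1]]
  ]
}}

```text
clock: 23.15
tool_pos: [0.5657, -0.0533, 0.1429]
orientation: [-179.8, 0.1, -134.5]
force: [3.1, -0.5, 8.3]
opening: 0.038
gripper_force: 33.2
```

```bash
python3 st.py pics/w25.png
```

```text
23.15 [ 0.5657 -0.0533  0.1429] [-179.8012    0.1086 -134.4785] [ 3.1022 -0.4652  8.2989] axial f 7.120074327401769 mom [-0.1144 -0.6094  1.0901] 0.03802918997224003 33.20365084335208
axial pos -13.971287607183278 mm
seg 532 256 img 43  spoke 15
seg 295 233 img 52  spoke 25
seg 254 264 img 41  spoke 12
seg 348 284 img -23  spoke 8
seg 422 247 img -26  spoke 6
psi 33.47850227569211
```

```bash
python3 - <<'E'
import cv2,numpy as np
for n in ("w4","w16","w21","w25","w18","w22"):
    g=cv2.imread(f"pics/{n}.png",0)[310:432,235:505]
    L=cv2.createLineSegmentDetector().detect(g)[0][:,0]
    print(n,[(int(a+235),int(b+310),int(c+235),int(d+310),int(np.degrees(np.arctan2(d-b,c-a))%180)) for a,b,c,d in sorted(L.tolist()) if np.hypot(c-a,d-b)>45])
    m=(cv2.GaussianBlur(cv2.imread(f"pics/{n}.png"),(5,5),0)[320:432,285:485].mean(2)<100)
E
```

```text
w4 [(254, 423, 268, 372, 104), (303, 350, 366, 321, 154), (366, 320, 469, 367, 23), (467, 368, 469, 430, 88), (475, 430, 475, 340, 89), (488, 309, 432, 347, 145)]
w16 [(235, 430, 252, 384, 110), (292, 353, 343, 324, 150), (343, 325, 400, 331, 5), (356, 375, 298, 380, 175), (397, 331, 486, 367, 21), (488, 385, 488, 339, 89), (491, 430, 486, 381, 85)]
w21 [(291, 354, 331, 330, 147), (331, 329, 393, 336, 6), (355, 382, 296, 385, 177), (390, 337, 477, 368, 19), (487, 393, 488, 343, 91)]
w25 [(237, 406, 265, 339, 113), (282, 347, 250, 386, 129), (300, 327, 460, 340, 4), (356, 371, 295, 375, 176), (458, 342, 489, 394, 59), (490, 399, 493, 338, 91)]
w18 [(234, 430, 269, 338, 111), (292, 376, 352, 334, 145), (377, 322, 483, 352, 15), (504, 425, 488, 364, 75)]
w22 [(233, 428, 268, 339, 111), (291, 380, 351, 332, 141), (367, 322, 479, 346, 12)]
```

>>> {"op": "carry_out", "data": {
  "deltas": [
    [[0,0,0,0,0.25],[0.012,-0.008,-0.025,0,0.25],[0.035,-0.024,-0.074,-0.022,0.25],[0.035,-0.024,-0.074,-0.045,0.25],[0.035,-0.024,-0.074,-0.055,-1]]
  ]
}}

```text
clock: 23.8
tool_pos: [0.5621, -0.0616, 0.1559]
orientation: [180.0, -0.0, -114.3]
force: [-0.7, -0.5, -0.5]
opening: 0.0505
gripper_force: 0.0
```

>>> {"op": "carry_out", "data": {
  "deltas": [
    [[0,0,0,0,-1],[0,0,0,0,-1],[0,0,0,0,-1],[0,0,0,0,-1],[0,0,0,0,-1]]
  ]
}}

```text
clock: 24.3
tool_pos: [0.5628, -0.0616, 0.156]
orientation: [-180.0, -0.0, -114.5]
force: [2.5, -3.0, 1.4]
opening: 0.0333
gripper_force: 30.0
```

```bash
cat >> st.py <<'E'
    g=cv2.imread(sys.argv[1],0)[310:432,235:505]
    L=cv2.createLineSegmentDetector().detect(g)[0][:,0]
    print("nut",[(int(a+235),int(b+310),int(c+235),int(d+310),int(np.degrees(np.arctan2(d-b,c-a))%180)) for a,b,c,d in sorted(L.tolist()) if np.hypot(c-a,d-b)>45])
E
python3 st.py pics/w26.png
```

```text
24.3 [ 0.5628 -0.0616  0.156 ] [-179.9619   -0.0098 -114.4895] [ 2.4689 -3.0435  1.4002] axial f 2.469301722634001 mom [-1.1683 -0.4617  0.1343] 0.033292897767114596 29.999777476186864
axial pos 1.6831034578384871 mm
seg 282 310 img -63  spoke 14
seg 167 282 img -11  spoke 1
seg 383 268 img 4  spoke 16
seg 558 321 img 69  spoke 21
seg 297 241 img 63  spoke 14
seg 254 264 img 52  spoke 2
seg 461 271 img 3  spoke 14
psi 13.489491939543967
nut [(244, 431, 277, 340, 110), (337, 338, 282, 310, 26), (369, 324, 477, 374, 24)]
```

>>> {"op": "carry_out", "data": {
  "deltas": [
    [[0,0,0,-0.018,-1],[0,0,0,-0.036,-1],[-0.01,0.0024,0.018,-0.036,-1],[-0.02,0.0048,0.035,-0.036,-1],[-0.027,0.0064,0.048,-0.036,-1]]
  ]
}}

```text
clock: 24.95
tool_pos: [0.5649, -0.0583, 0.1495]
orientation: [-179.8, -0.2, -101.4]
force: [-6.9, -15.3, 33.3]
opening: 0.0318
gripper_force: 30.0
```

```bash
python3 st.py pics/w27.png
```

```text
24.95 [ 0.5649 -0.0583  0.1495] [-179.7981   -0.2113 -101.4194] [ -6.9404 -15.3461  33.3049] axial f 37.0209610505179 mom [-5.6728  2.8193  0.1182] 0.031846920256897907 30.00856220489368
axial pos -5.711396039805926 mm
seg 384 322 img -65  spoke -1
seg 165 230 img 3  spoke 3
seg 385 323 img 65  spoke 2
seg 151 249 img -5  spoke -4
seg 259 311 img -62  spoke 1
seg 439 275 img 3  spoke 3
seg 252 254 img 56  spoke -6
seg 510 245 img -60  spoke 3
seg 302 233 img 67  spoke 4
seg 362 271 img 5  spoke 5
seg 201 289 img 42  spoke -21
psi 0.4194430240982143
nut [(250, 431, 282, 340, 109), (303, 360, 385, 322, 155), (326, 346, 259, 311, 27), (384, 322, 473, 363, 24), (488, 430, 487, 369, 88)]
```

>>> {"op": "carry_out", "data": {
  "deltas": [
    [[0.002,0,-0.004,0.012,-1],[0.002,0,-0.004,0.024,-1],[0.002,0,-0.004,0.036,-1],[0.002,0,-0.004,0.048,-1],[0.002,0,-0.004,0.06,-1]]
  ]
}}

```text
clock: 25.6
tool_pos: [0.5635, -0.0566, 0.1485]
orientation: [-179.9, -0.0, -123.1]
force: [-3.2, -0.9, 12.2]
opening: 0.0359
gripper_force: 39.0
```

```bash
python3 st.py pics/w28.png
```

```text
25.6 [ 0.5635 -0.0566  0.1485] [-179.9395   -0.0446 -123.0963] [-3.2258 -0.9212 12.1803] axial f 11.305930344219611 mom [-0.5351  1.7816  1.802 ] 0.03591656069344321 38.99916743110225
axial pos -7.29508615310361 mm
seg 354 273 img -11  spoke 8
seg 540 288 img 55  spoke 15
seg 311 235 img 62  spoke 23
seg 313 293 img 47  spoke 7
seg 432 261 img -13  spoke 7
psi 22.096286178518852
nut [(237, 431, 272, 338, 110), (335, 326, 467, 358, 13), (466, 360, 479, 408, 75), (485, 430, 485, 340, 90), (504, 313, 461, 343, 144)]
```

>>> {"op": "carry_out", "data": {
  "deltas": [
    [[0,0,0,0,0.3],[0,0,0,0,0.3],[0,0,-0.05,0,0.3],[0,0,-0.25,0,0.5],[0,0,-0.45,0,0.5]]
  ]
}}

```text
clock: 26.25
tool_pos: [0.5622, -0.0562, 0.2372]
orientation: [179.8, -0.1, -123.1]
force: [0.9, 0.6, 0.7]
opening: 0.0645
gripper_force: 0.0
```

>>> {"op": "carry_out", "data": {
  "deltas": [
    [[0,0,-0.2,0,0.5],[0,0,-0.2,0,0.5],[0,0,-0.2,0,0.5]]
  ]
}}

```text
clock: 26.55
tool_pos: [0.5634, -0.056, 0.2779]
orientation: [-180.0, 0.1, -123.1]
force: [0.2, 0.3, -0.3]
opening: 0.0652
gripper_force: 0.0
```

```bash
python3 st.py; python3 - <<'E'
from h import *
S={n:ctrl.snapshot(n) for n in("scene","top")}
for n in("nut_mid","rig_pins","tape_roll","spray_can","grease_jar","spanner","paint_brush"):
    o=[(s,r[0]["centre"]) for s in S.values() for r in [ctrl.spot_point(s,n)] if r]
    print(n,[np.round(c,1).tolist() for _,c in o], tri(o)[0] if len(o)==2 else "")
E
```

```text
26.55 [ 0.5634 -0.056   0.2779] [-179.9699    0.0978 -123.114 ] [ 0.2231  0.325  -0.2878] axial f -0.42964862933365977 mom [0.035  0.0968 0.0213] 0.06515061424363737 0.0
axial pos 104.4746193322987 mm
nut_mid [[230.0, 197.0], [265.3, 188.5]] [ 0.56274613 -0.06489092  0.17751702]
rig_pins [[238.6, 204.5], [254.1, 189.8]] [ 0.56970192 -0.03337776  0.1168217 ]
tape_roll [[220.7, 261.6], [299.4, 165.9]] [ 0.68386606 -0.19013996 -0.00670074]
spray_can [[278.3, 210.6]] 
grease_jar [[249.4, 184.4]] 
spanner [[203.1, 234.2], [298.2, 206.3]] [ 0.54077231 -0.18710868 -0.00422986]
paint_brush [[209.3, 205.5], [268.6, 241.1]] [ 0.42019759 -0.09102021 -0.01813981]
```

```bash
python3 -c "
from plant import ctrl
print(ctrl.close_job())"
```

```text
the job is handed in; nothing more can be done
None
```

I tightened the nut clockwise until it would not turn further: at 1.8 N m the pins held the pulley and the nut did not follow the gripper. I then let go, lifted the gripper clear and handed the job in at about 27 s. The other things appear unmoved as far as the last pictures show, but I did not check the tin and wood block again or measure directly that the pulley sprang back up.

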